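Get the pliers out from behind the paint tins

ROBOT

A 7-joint arm with a two-finger parallel gripper is mounted at the origin on the work surface. World frame = base frame: x ahead of the robot, y to its left, z up, the work surface at z = 0. Lengths are in mm, angles in rad, forces in N, time in s.
With the tool pointing down it reaches from about 400 to 875 mm from the base axis. Payload 4.4 kg.
Tool frame: the origin (TCP) lies midway between the tips of the shut fingers; the grasp point (between the pads) lies 19 mm behind it; z points along the fingers, y is the line along which they close (so a half turn about z gives the same grasp; the last joint's range is limited). The gripper opens to 85 mm and grips with 20 to 120 N. Pads are 22 mm wide; open, the fingers measure 114 mm over their backs; the gripper's body (76 mm by 85 mm) begins 54 mm behind the grasp point. The pads swing forward as they close: fully open they stand 13 mm farther back than shut.
Start: joints at [1.276, 0.628, 0.038, 1.517, -0.027, 0.996, -0.02], TCP at [147.453, -633.068, 231.313] pointing down, gripper open.
Joint ranges: [-3.06, 3.06], [-0.37, 2.12], [-1.25, 1.32], [0.18, 2.47], [-1.1, 4.24], [0.23, 1.98], [-2.94, 2.94]. Speed limits (rad/s): [2.57, 2.57, 3.14, 3.14, 3.14, 3.14, 3.14].

INTERFACE

Orientations are given as [roll, pitch, yaw] about the fixed x, y, z axes, in that order (R = Rz(yaw) Ry(pitch) Rx(roll)).
In Python, from cell import monitor, cams, ctrl gives the robot as it stands.
- The arm moves only by the tool drive_tool, never from a script. Its argument "motion" is a list of rows, each an object with "fingers": the opening, from 0 (shut) to 1 (fully open); "linear": the shift along the tool's x, y, z in m, a list of three; "twist": the turn about the tool's z in rad. In form: [{"fingers": fingers, "linear": [x, y, z], "twist": twist}, ...]. A call has 1 to 5 rows; each row shifts and turns the commanded pose from where the row before left it, along the tool's axes as they then stand; what a row does not reach is not made up. A row lasts 1/12 s, in which the tool goes at most 41.7 mm and 7.16 degrees, less where a joint would pass 70% of its speed; a pose out of reach is approached as far as the arm can. A call with a gripper value outside its range is refused whole. The fingers move at their own pace and stop on an object; the grip force is fixed at half the most. Time passes only in rows, so rows that do not move let the fingers close. It gives the time, the measured TCP pose, the force, the opening and the grip force at its end, in the units of the state.
- monitor.read_state(): the state, without advancing time (a new reading comes with each control period).
- cams.get_image(name): name is "scene" or "top"; returns a dict with "color" (384x512x3 uint8, blue, green, red), "K" (3x3 intrinsics, pixels), "R" (3x3) and "t" (3): a world point X has camera coordinates R X + t. Camera axes: x right, y down, z forward; pixel columns grow to the right and rows downward; lengths in mm; the calibration is good to about 2 mm. A picture is of the moment at which its call begins. There is no depth.
- ctrl.finish_job(): hands the job in; it is judged then, once.
The state is a dict: "clock": time; "qpos": joint angles; "qd": joint speeds; "tau": joint torques, N m; "eef_pos": TCP position; "tool_rot": TCP orientation; "force": force on the tool from outside, world axes, zero at the start; "torque": the same for the moment, N m; "width": finger opening in mm; "gripper_force": force on a finger pad.
Only numpy, scipy, OpenCV 4.12 (cv2) and the standard library are available. Lean on these libraries where they do the work, as an engineer would, in place of code of your own. Each camera call takes 0.05 s, during which the arm holds its last target. There are 200 camera calls.

TASK

Clear both paint tins (red and blue) off the plywood board and stand them on the green side mat, then fetch the pliers from behind them and seat them right way up, fully down in the matching cutout of the tool tray. While the pliers are being put away both tins stay on the mat; after that put the tins back on the board, each upright and centred on the disc of its own colour, which need not be the disc it stood on before. Never tip a tin over, leave the screwdriver and the circuit board where they lie, and finish with everything released.

Things in the scene. Friction and masses are not known exactly. Their poses are not given: they have to be found in the camera images.
- tin_red: Small red paint tin, upright cylinder 62 mm in diameter, 88 mm tall, about 0.3 kg, bare metal rims and a red lid. Loose. Origin at the centre of its underside, z up. Starts on one of the two discs, not necessarily the red one.
- tin_blue: The same tin in blue with a blue lid. Loose. Origin at the centre of its underside. Starts on the other disc.
- pliers: Loose closed pliers, flat, dark steel head, yellow handles, 0.2 kg, 156 mm long, 16 thick. Origin on the underside below the pivot; x to the jaw tip, z up. Pivot block at the origin: 24 mm wide (y), 28 long, 16 tall, flat sides: grip it across y. Jaws to x = +62, 19 mm wide or less; handles to x = -94, 43 mm wide at the ends. Start on the board behind the tins, about along board y, jaws to +y.
- disc_red: Red disc 84 mm in diameter, 3 mm thick, fixed on the board: the red tin's place. Origin at the centre of its underside; the tin stands on its top, 3 mm above the origin. The two discs lie side by side along the board's y, centres 95 mm apart.
- disc_blue: Blue disc of the same size, fixed on the board: the blue tin's place. Origin at the centre of its underside.
- board: Plywood board 190 (x) by 250 (y) mm, 8 mm thick, fixed, lying on the bench in the middle. Origin at the centre of its underside; discs at the front (its x = -45 mm), pliers at the back (x about +36 mm).
- mat: Flat green mat, 220 (x) by 130 (y) mm, 4 mm thick, fixed, to one side of the board (left or right): the side area where both tins stand meanwhile. Origin at the centre of its underside.
- tray: Fixed tool tray, on the side away from the mat; black, top at 17 mm, 120 mm wide (y), x -110 to +80 mm. Cutout with orange floor at z = 5 mm: jaw slot 28 mm wide (x 20 to 68), handle pocket 50 wide (x -100 to -20), and between them (|x| < 20) a finger channel right across in y. Pliers fit one way only, 3 to 6 mm play, their x along tray x, origin 5 mm above the tray's (on its underside).
- screwdriver: Bystander: screwdriver with an orange handle, 180 mm long, lying loose beyond the plywood board. Origin on the underside near its middle, x to the tip. Leave it alone.
- circuit_board: Bystander: green circuit board, 90 by 120 mm, up to 24 mm tall, lying loose beyond the plywood board. Origin at the centre of its underside. Leave it alone.
There are look-alikes about, which are no part of the job. What is meant by the pliers is not purple, and is the smaller of those in its own colour.

How it is judged:
By the outcome, as a careful person would: the job done as asked, in the order asked, and still so for the second after the job is handed in, with the robot touching nothing.
It also fails if it takes over 128 s, if anything falls off the work surface, if the arm or the gripper's body presses on something with over 40 N, if the wrist force passes 120 N, or if a joint passes its speed limit or range.

## Working session

There is one attempt and no reset: what is moved stays moved. The work goes in short steps, Python scripts to look and compute and a tool call to move; the robot and the scene stay as the last step left them, time stands still between calls to the robot, and variables do not carry over. Pictures are saved under pics/ and viewed, at most 14 in all, crops included, and the job is handed in when it is done.

Besides the shell and the picture viewer there is one more tool, called as name(argument=value, ...) on one line, values as JSON. drive_tool: Moves the arm, as the interface text tells. Its arguments: {"type":"object","properties":{"motion":{"type":"array"}},"required":["motion"]}

```bash
ls; mkdir -p pics
python3 - <<'E'
from cell import monitor,cams
import cv2
for n in("top","scene"):
    im=cams.get_image(n); cv2.imwrite(f"pics/{n}0.png",im["color"]); print(im["K"],im["R"],im["t"])
s=monitor.read_state(); print(s)
E
```

```text
pics
[[405.4568255    0.         253.88509748]
 [  0.         405.4568255  188.86434625]
 [  0.           0.           1.        ]] [[ 0.00415073 -0.99987271  0.01540585]
 [-0.99492748 -0.00567767 -0.10043446]
 [ 0.10050915 -0.01491083 -0.9948244 ]] [  -9.62151871  505.59620509 1059.31270081]
[[463.79114859   0.         260.42346063]
 [  0.         463.79114859 194.27941707]
 [  0.           0.           1.        ]] [[-0.4513426   0.89227218 -0.0118414 ]
 [ 0.69069666  0.34091511 -0.63774212]
 [-0.56500264 -0.296019   -0.77015892]] [ 250.77851999 -325.34844559 1791.47767674]
{'clock': 0.1, 'qpos': array([ 1.27616264,  0.62926362,  0.03845857,  1.51827476, -0.02705179,
        0.99628487, -0.02000088]), 'qd': array([ 0.0003469 , -0.00347268,  0.001008  , -0.00108159, -0.00172136,
       -0.0002541 ,  0.0018672 ]), 'tau': array([ 3.84161613e-03, -5.64531755e+01,  1.23081151e+00, -1.93971813e+01,
        1.13043620e-02,  5.43795351e-03, -2.55840985e-05]), 'eef_pos': array([ 147.35665026, -632.5015769 ,  230.47264147]), 'tool_rot': array([-3.13987974e+00, -1.74392186e-05,  2.28793280e-01]), 'force': array([-0.02776231,  0.27488771,  0.15414845]), 'torque': array([-0.02590309,  0.02539881, -0.02931066]), 'gripper_force': 0.0, 'width': 85.07166814923593}
```

View pics/top0.png

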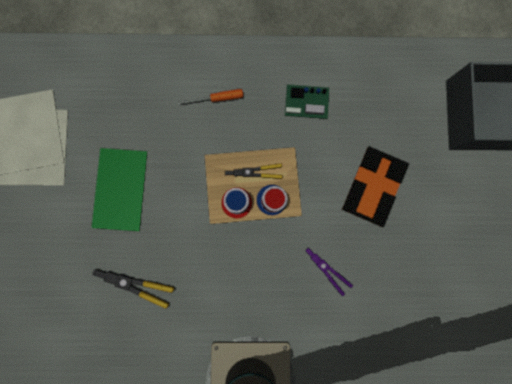

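View pics/scene0.png

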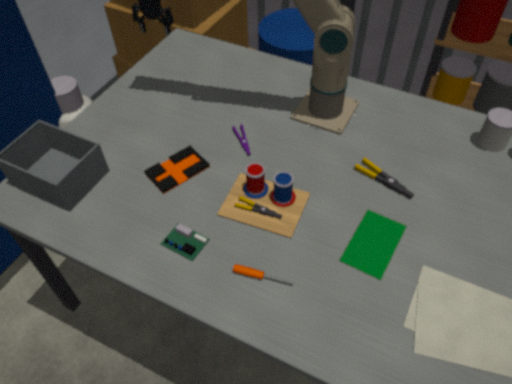

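The top view shows the board at about (253,186). The blue tin is on the red disc (237,202) and the red tin is on the blue disc (273,199). The mat is at (120,190), to the left (+y), and the tray at (376,186).

Pliers candidates:
- **Small yellow/dark, (252,172), on the board:** this one fits, being not purple and the smaller of the yellow pair.
- **Large yellow, (133,287):** too big.
- **Purple, (329,270):** wrong colour.

I'll confirm this with an enlarged crop.

```bash
cat > h.py <<'E'
import numpy as np,cv2
from cell import monitor,cams
def snap(n,f=None):
    im=cams.get_image(n)
    if f: cv2.imwrite(f,im["color"])
    return im
def crop(im,x0,y0,x1,y1,s,f):
    c=cv2.resize(im["color"][y0:y1,x0:x1],None,fx=s,fy=s,interpolation=cv2.INTER_CUBIC); cv2.imwrite(f,c)
def px2w(im,u,v,z):
    d=im["R"].T@np.linalg.solve(im["K"],[u,v,1.]); c=-im["R"].T@im["t"]
    return (c+d*(z-c[2])/d[2])
def w2px(im,X):
    p=im["K"]@(im["R"]@np.asarray(X,float)+im["t"]); return p[:2]/p[2]
def blob(im,lo,hi,box):
    x0,y0,x1,y1=box
    m=cv2.inRange(cv2.cvtColor(im["color"],cv2.COLOR_BGR2HSV)[y0:y1,x0:x1],lo,hi)
    n,l,st,c=cv2.connectedComponentsWithStats(m); i=1+np.argmax(st[1:,4])
    r=cv2.minAreaRect(np.argwhere(l==i)[:,::-1].astype(np.float32))
    return c[i]+[x0,y0],st[i,4],np.array(cv2.boxPoints(r))+[x0,y0]
E
python3 - <<'E'
from h import *
im=snap("top")
a=cv2.resize(im["color"][140:230,200:305],None,fx=5,fy=5,interpolation=cv2.INTER_CUBIC)
b=cv2.resize(im["color"][140:230,338:413],None,fx=4,fy=4,interpolation=cv2.INTER_CUBIC)
b=cv2.copyMakeBorder(b,0,90,0,0,cv2.BORDER_CONSTANT)
cv2.imwrite("pics/c1.png",np.hstack([a[:, :500],b]))
c,n,box=blob(im,(50,150,60),(75,255,255),(80,130,160,245))
print("mat",[px2w(im,*p,4)[:2].round(1) for p in [c,*box]])
c,n,box=blob(im,(5,180,120),(20,255,255),(335,140,415,235))
print("orange",c,n,[px2w(im,*p,5)[:2].round(1) for p in [c,*box]])
for nm,lo,hi,z in(("bluetin",(100,120,60),(125,255,255),88+11),("red",(0,150,100),(6,255,255),99)):
    c,n,box=blob(im,lo,hi,(228,190,245,210) if nm=="bluetin" else (266,190,282,208)); print(nm,c,n,px2w(im,*c,z).round(1))
E
```

```text
mat [array([504.6, 358. ]), array([403.6, 426.4]), array([619.2, 415.4]), array([607.9, 289.3]), array([392.3, 302.8])]
orange [374.56331878 187.28296943] 1145 [array([ 514. , -338.1]), array([ 549.4, -252. ]), array([ 598.6, -375.9]), array([ 471.4, -421.7]), array([ 423.6, -298.9])]
bluetin [235.82051282 199.89377289] 273 [470.4  38.8  99. ]
red [273.83870968 198.34274194] 248 [474.8 -55.8  99. ]
```

View pics/c1.png

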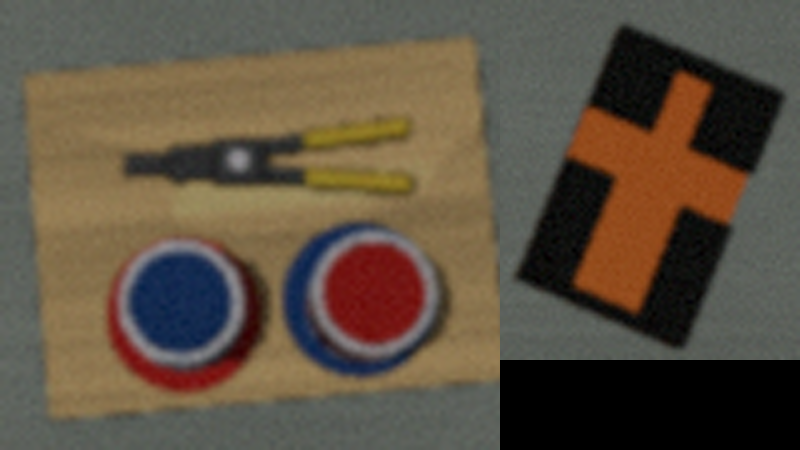

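The crop confirms the smaller yellow pliers on the board: pivot at about (247.6,172.0), jaws to the left (+y). The tin lid centres are at about (236,200.4) for blue and (275,198.4) for red. The tray's narrow jaw slot is at its upper right.

Run:
```python
from h import *
im=snap("top")
A=lambda x,y,z:px2w(im,200+(x-2)/5,140+(y-2)/5,z)[:2]
B=lambda x,y,z:px2w(im,338+(x-500-1.5)/4,140+(y-1.5)/4,z)[:2]
print("blue",A(180,302,99).round(1),"red",A(373,293,99).round(1))
c=np.array([A(*p,8) for p in((25,75),(475,38),(500,382),(50,415))]); print("board",c.round(1),c.mean(0).round(1))
e=c[0]+c[3]-c[1]-c[2]; print("board yaw",np.degrees(np.arctan2(-e[0],e[1])),[np.linalg.norm(c[i]-c[i-1]).round(1) for i in range(4)])
pv,tip,ha,hb=A(238,160,24),A(124,163,16),A(410,126,16),A(412,184,16); h=(ha+hb)/2
print("pliers",pv.round(1),tip.round(1),h.round(1),"len",np.linalg.norm(tip-h),"ang",np.degrees(np.arctan2(*(tip-h)[::-1])))
t=np.array([B(*p,17) for p in((622,25),(785,95),(683,348),(516,277))]); print("tray",t.round(1),[np.linalg.norm(t[i]-t[i-1]).round(1) for i in range(4)])
e=t[0]+t[1]-t[2]-t[3]; e/=np.linalg.norm(e); print("yaw",np.degrees(np.arctan2(e[1],e[0])),"origin",(t.mean(0)+15*e).round(1))
# slots
j=B(692,80,5);hh=B(609,300,5);d=j-hh;print("cut ends",j,hh,np.linalg.norm(d),np.degrees(np.arctan2(d[1],d[0])), (j-68*e).round(1))
```

```text
blue [470.1  39.3] red [475.1 -56.7]
board [[ 600.9  127.9]
 [ 623.3 -119. ]
 [ 434.3 -131.4]
 [ 415.5  111.5]] [518.5  -2.7]
board yaw 4.814889850151734 [np.float64(186.2), np.float64(247.9), np.float64(189.4), np.float64(243.6)]
pliers [552.4  11. ] [551.5  72.8] [556.9 -82.8] len 155.69289616401593 ang 91.98554676646017
tray [[ 626.6 -319.6]
 [ 578.9 -430.2]
 [ 406.6 -355.4]
 [ 453.7 -243.7]] [np.float64(188.8), np.float64(120.4), np.float64(187.8), np.float64(121.2)]
yaw -23.580458792760492 origin [ 530.2 -343.2]
cut ends [ 590.91169121 -370.805699  ] [ 438.99528102 -309.71923809] 163.73805724482042 -21.905342660794116 [ 528.6 -343.6]
```

drive_tool(motion=[{"fingers":1,"linear":[0,0,0],"twist":-0.122},{"fingers":1,"linear":[0,0,0],"twist":-0.122},{"fingers":1,"linear":[0,0,0],"twist":-0.122},{"fingers":1,"linear":[0,0,0],"twist":-0.122},{"fingers":1,"linear":[0,0,0],"twist":-0.122}])

```text
clock: 0.62
eef_pos: [147.4, -632.9, 231.1]
tool_rot: [-3.141, -0.0, 0.845]
force: [-0.8, 0.3, -0.1]
width: 85.5
gripper_force: 0.0
```

drive_tool(motion=[{"fingers":1,"linear":[0,0,0],"twist":-0.122},{"fingers":1,"linear":[0,0,0],"twist":-0.122},{"fingers":1,"linear":[0,0,0],"twist":-0.122},{"fingers":1,"linear":[0,0,0],"twist":-0.122},{"fingers":1,"linear":[0,0,0],"twist":-0.122}])

```text
clock: 1.03
eef_pos: [147.3, -632.9, 231.1]
tool_rot: [-3.141, -0.0, 1.455]
force: [0.0, -0.3, 0.5]
width: 85.4
gripper_force: 0.0
```

drive_tool(motion=[{"fingers":1,"linear":[0,0,0],"twist":-0.122},{"fingers":1,"linear":[0,0.03,0],"twist":0},{"fingers":1,"linear":[0,0.03,0],"twist":0}])

```text
clock: 1.28
eef_pos: [204.6, -633.9, 231.0]
tool_rot: [-3.14, -0.0, 1.566]
force: [0.8, 0.1, 0.7]
width: 85.5
gripper_force: 0.0
```

drive_tool(motion=[{"fingers":1,"linear":[0.025,0.0262,0],"twist":0},{"fingers":1,"linear":[0.025,0.0262,0],"twist":0},{"fingers":1,"linear":[0.025,0.0262,0],"twist":0},{"fingers":1,"linear":[0.025,0.0262,0],"twist":0},{"fingers":1,"linear":[0.025,0.0262,0],"twist":0}])

```text
clock: 1.7
eef_pos: [339.3, -506.7, 231.1]
tool_rot: [-3.141, -0.0, 1.57]
force: [0.9, -0.1, 0.5]
width: 85.1
gripper_force: 0.0
```

drive_tool(motion=[{"fingers":1,"linear":[0.025,0.0262,0],"twist":0},{"fingers":1,"linear":[0.025,0.0262,0],"twist":0},{"fingers":1,"linear":[0.025,0.0262,0],"twist":0},{"fingers":1,"linear":[0.025,0.0262,0],"twist":0},{"fingers":1,"linear":[0.025,0.0262,0],"twist":0}])

```text
clock: 2.12
eef_pos: [470.3, -381.7, 231.2]
tool_rot: [-3.141, 0.0, 1.571]
force: [0.7, -0.3, -0.1]
width: 85.4
gripper_force: 0.0
```

drive_tool(motion=[{"fingers":1,"linear":[0.038,0,0],"twist":0},{"fingers":1,"linear":[0.038,0,0],"twist":0},{"fingers":1,"linear":[0.038,0,0],"twist":0},{"fingers":1,"linear":[0.038,0,0],"twist":0},{"fingers":1,"linear":[0.038,0,0],"twist":0}])

```text
clock: 2.53
eef_pos: [469.0, -191.4, 231.3]
tool_rot: [-3.142, 0.0, 1.57]
force: [0.9, 1.1, -0.4]
width: 85.4
gripper_force: 0.0
```

drive_tool(motion=[{"fingers":1,"linear":[0.038,0,0],"twist":0},{"fingers":1,"linear":[0.038,0,0],"twist":0},{"fingers":1,"linear":[0.038,0,0],"twist":0},{"fingers":1,"linear":[0.038,0,0],"twist":0},{"fingers":1,"linear":[0.038,0,0],"twist":0}])

```text
clock: 2.95
eef_pos: [469.1, -1.5, 231.4]
tool_rot: [3.141, 0.0, 1.57]
force: [0.5, 0.7, 0.2]
width: 85.5
gripper_force: 0.0
```

drive_tool(motion=[{"fingers":1,"linear":[0.038,0,0.02],"twist":0},{"fingers":1,"linear":[0,0,0.02],"twist":0},{"fingers":1,"linear":[0,0,0],"twist":0},{"fingers":1,"linear":[0,0,0],"twist":0}])

```text
clock: 3.28
eef_pos: [468.6, 33.3, 191.4]
tool_rot: [-3.139, 0.001, 1.571]
force: [0.8, -0.9, -0.1]
width: 85.3
gripper_force: 0.0
```

drive_tool(motion=[{"fingers":1,"linear":[0.006,0.001,0.027],"twist":0},{"fingers":1,"linear":[0,0,0.03],"twist":0},{"fingers":1,"linear":[0,0,0.03],"twist":0},{"fingers":1,"linear":[0,0,0.03],"twist":0},{"fingers":1,"linear":[0,0,0.03],"twist":0}])

```text
clock: 3.7
eef_pos: [472.0, 37.5, 44.8]
tool_rot: [3.139, 0.001, 1.567]
force: [-0.6, -0.1, -0.1]
width: 85.3
gripper_force: 0.0
```

drive_tool(motion=[{"fingers":0,"linear":[0,0,0],"twist":0},{"fingers":0,"linear":[0,0,0],"twist":0},{"fingers":0,"linear":[0,0,0],"twist":0},{"fingers":0,"linear":[0,0,0],"twist":0},{"fingers":0,"linear":[0,0,0],"twist":0}])

```text
clock: 4.12
eef_pos: [471.8, 39.5, 46.7]
tool_rot: [3.138, -0.0, 1.57]
force: [0.5, -0.5, -2.8]
width: 60.9
gripper_force: 65.2
```

drive_tool(motion=[{"fingers":0,"linear":[0,0,0],"twist":0},{"fingers":0,"linear":[0,0,0],"twist":0},{"fingers":0,"linear":[0,0,0],"twist":0}])

```text
clock: 4.37
eef_pos: [471.0, 39.8, 45.6]
tool_rot: [3.14, -0.0, 1.571]
force: [0.2, 0.7, 4.2]
width: 61.2
gripper_force: 65.2
```

drive_tool(motion=[{"fingers":0,"linear":[0,0,-0.01],"twist":0},{"fingers":0,"linear":[0,0,-0.015],"twist":0},{"fingers":0,"linear":[0,0,-0.015],"twist":0},{"fingers":0,"linear":[0.012,-0.002,0],"twist":0},{"fingers":0,"linear":[0.024,-0.002,0],"twist":0}])

```text
clock: 4.78
eef_pos: [467.0, 72.8, 85.7]
tool_rot: [3.14, 0.002, 1.565]
force: [0.6, -0.8, -1.8]
width: 61.2
gripper_force: 65.6
```

drive_tool(motion=[{"fingers":0,"linear":[0.034,-0.002,0],"twist":0},{"fingers":0,"linear":[0.034,-0.002,0],"twist":0},{"fingers":0,"linear":[0.034,-0.002,0],"twist":0},{"fingers":0,"linear":[0.034,-0.002,0],"twist":0},{"fingers":0,"linear":[0.034,-0.002,0],"twist":0}])

```text
clock: 5.2
eef_pos: [455.9, 247.4, 85.0]
tool_rot: [-3.141, 0.0, 1.571]
force: [0.9, 0.8, -2.6]
width: 60.8
gripper_force: 65.6
```

drive_tool(motion=[{"fingers":0,"linear":[0.034,-0.002,0],"twist":0},{"fingers":0,"linear":[0.034,-0.002,0],"twist":0},{"fingers":0,"linear":[0.022,-0.002,0],"twist":0},{"fingers":0,"linear":[0.012,-0.001,0],"twist":0},{"fingers":0,"linear":[0,0,0],"twist":0}])

```text
clock: 5.62
eef_pos: [448.3, 351.4, 85.0]
tool_rot: [3.142, -0.003, 1.575]
force: [0.7, 0.2, -2.4]
width: 60.9
gripper_force: 65.6
```

drive_tool(motion=[{"fingers":0,"linear":[0,0,0.015],"twist":0},{"fingers":0,"linear":[0,0,0.015],"twist":0},{"fingers":0,"linear":[0,0,0.008],"twist":0},{"fingers":0,"linear":[0,0,0],"twist":0},{"fingers":0,"linear":[0,0,0],"twist":0}])

```text
clock: 6.03
eef_pos: [449.6, 346.1, 46.6]
tool_rot: [-3.141, 0.002, 1.569]
force: [0.4, 0.9, -1.3]
width: 60.9
gripper_force: 65.6
```

drive_tool(motion=[{"fingers":0,"linear":[0,0,0.004],"twist":0},{"fingers":0,"linear":[0,0,0.003],"twist":0},{"fingers":0,"linear":[0,0,0],"twist":0},{"fingers":0,"linear":[0,0,0],"twist":0}])

```text
clock: 6.37
eef_pos: [449.5, 347.8, 40.1]
tool_rot: [3.141, -0.0, 1.571]
force: [-0.1, 0.5, -2.7]
width: 60.9
gripper_force: 65.6
```

drive_tool(motion=[{"fingers":0,"linear":[0,0,0.001],"twist":0},{"fingers":0,"linear":[0,0,0],"twist":0}])

```text
clock: 6.53
eef_pos: [449.5, 347.9, 39.0]
tool_rot: [3.141, -0.0, 1.571]
force: [0.0, 0.6, -1.8]
width: 61.0
gripper_force: 65.6
```

drive_tool(motion=[{"fingers":1,"linear":[0,0,0],"twist":0},{"fingers":1,"linear":[0,0,0],"twist":0},{"fingers":1,"linear":[0,0,0],"twist":0},{"fingers":1,"linear":[0,0,0],"twist":0},{"fingers":1,"linear":[0,0,-0.01],"twist":0}])

```text
clock: 6.95
eef_pos: [448.6, 347.0, 47.9]
tool_rot: [-3.139, 0.002, 1.571]
force: [0.2, -0.7, 0.2]
width: 85.4
gripper_force: 0.0
```

drive_tool(motion=[{"fingers":1,"linear":[0,0,-0.03],"twist":0},{"fingers":1,"linear":[0,0,-0.04],"twist":0},{"fingers":1,"linear":[0,0,-0.04],"twist":0},{"fingers":1,"linear":[-0.02,0,-0.02],"twist":0},{"fingers":1,"linear":[-0.04,0.002,0],"twist":0}])

```text
clock: 7.37
eef_pos: [453.4, 295.4, 185.1]
tool_rot: [3.132, -0.012, 1.578]
force: [0.7, -0.3, -0.7]
width: 85.3
gripper_force: 0.0
```

drive_tool(motion=[{"fingers":1,"linear":[-0.04,0.004,0],"twist":0},{"fingers":1,"linear":[-0.04,0.004,0],"twist":0},{"fingers":1,"linear":[-0.04,0.004,0],"twist":0},{"fingers":1,"linear":[-0.04,0.004,0],"twist":0},{"fingers":1,"linear":[-0.04,0.004,0],"twist":0}])

```text
clock: 7.78
eef_pos: [471.4, 86.0, 179.9]
tool_rot: [3.14, 0.0, 1.571]
force: [-0.2, 0.4, -0.4]
width: 85.4
gripper_force: 0.0
```

drive_tool(motion=[{"fingers":1,"linear":[-0.04,0.003,0],"twist":0},{"fingers":1,"linear":[-0.04,0,0],"twist":0},{"fingers":1,"linear":[-0.04,0,0],"twist":0},{"fingers":1,"linear":[-0.025,0,0],"twist":0},{"fingers":1,"linear":[0,0,0],"twist":0}])

```text
clock: 8.2
eef_pos: [473.8, -64.3, 179.5]
tool_rot: [-3.142, 0.004, 1.561]
force: [0.5, 0.0, -0.4]
width: 85.8
gripper_force: 0.0
```

drive_tool(motion=[{"fingers":1,"linear":[0,0,0.01],"twist":0},{"fingers":1,"linear":[0,0,0],"twist":0}])

```text
clock: 8.37
eef_pos: [473.8, -57.5, 168.7]
tool_rot: [-3.141, -0.0, 1.57]
force: [0.9, -0.9, 0.2]
width: 85.5
gripper_force: 0.0
```

drive_tool(motion=[{"fingers":1,"linear":[0,0.001,0.03],"twist":0},{"fingers":1,"linear":[0,0,0.035],"twist":0},{"fingers":1,"linear":[0,0,0.035],"twist":0},{"fingers":1,"linear":[0,0,0.024],"twist":0},{"fingers":1,"linear":[0,0,0],"twist":0}])

```text
clock: 8.78
eef_pos: [472.8, -56.0, 41.7]
tool_rot: [-3.134, -0.001, 1.573]
force: [-0.2, 0.1, 0.6]
width: 85.6
gripper_force: 0.0
```

drive_tool(motion=[{"fingers":0,"linear":[0,0,0],"twist":0},{"fingers":0,"linear":[0,0,0],"twist":0},{"fingers":0,"linear":[0,0,0],"twist":0},{"fingers":0,"linear":[0,0,0],"twist":0},{"fingers":0,"linear":[0,0,0],"twist":0}])

```text
clock: 9.2
eef_pos: [476.7, -57.0, 46.7]
tool_rot: [3.138, 0.0, 1.571]
force: [-0.5, 1.1, 8.9]
width: 61.1
gripper_force: 65.9
```

drive_tool(motion=[{"fingers":0,"linear":[0,0,0],"twist":0},{"fingers":0,"linear":[0,0,0],"twist":0}])

```text
clock: 9.37
eef_pos: [476.7, -57.1, 46.7]
tool_rot: [3.138, 0.0, 1.571]
force: [-0.3, 1.2, 9.1]
width: 60.9
gripper_force: 65.9
```

drive_tool(motion=[{"fingers":0,"linear":[0,0,-0.01],"twist":0},{"fingers":0,"linear":[0,0,-0.015],"twist":0},{"fingers":0,"linear":[0,0,-0.015],"twist":0},{"fingers":0,"linear":[0.012,0.002,0],"twist":0},{"fingers":0,"linear":[0.025,0.005,0],"twist":0}])

```text
clock: 9.78
eef_pos: [482.5, -24.0, 86.7]
tool_rot: [3.14, 0.003, 1.564]
force: [-0.9, 0.5, -3.5]
width: 60.4
gripper_force: 65.9
```

drive_tool(motion=[{"fingers":0,"linear":[0.035,0.007,0],"twist":0},{"fingers":0,"linear":[0.035,0.007,0],"twist":0},{"fingers":0,"linear":[0.035,0.007,0],"twist":0},{"fingers":0,"linear":[0.035,0.007,0],"twist":0},{"fingers":0,"linear":[0.035,0.007,0],"twist":0}])

```text
clock: 10.2
eef_pos: [517.7, 156.4, 86.0]
tool_rot: [3.141, -0.0, 1.57]
force: [1.4, 0.0, -2.1]
width: 61.2
gripper_force: 65.9
```

drive_tool(motion=[{"fingers":0,"linear":[0.035,0.007,0],"twist":0},{"fingers":0,"linear":[0.035,0.007,0],"twist":0},{"fingers":0,"linear":[0.035,0.007,0],"twist":0},{"fingers":0,"linear":[0.035,0.007,0],"twist":0},{"fingers":0,"linear":[0.03,0.006,0],"twist":0}])

```text
clock: 10.62
eef_pos: [551.4, 327.7, 86.1]
tool_rot: [3.141, -0.002, 1.572]
force: [0.6, -0.5, -3.1]
width: 60.7
gripper_force: 65.9
```

drive_tool(motion=[{"fingers":0,"linear":[0.02,0.004,0],"twist":0},{"fingers":0,"linear":[0.008,0,0],"twist":0},{"fingers":0,"linear":[0,0,0.008],"twist":0},{"fingers":0,"linear":[0,0,0.015],"twist":0},{"fingers":0,"linear":[0,0,0.015],"twist":0}])

```text
clock: 11.03
eef_pos: [555.8, 350.0, 46.8]
tool_rot: [3.141, 0.002, 1.569]
force: [-0.5, 0.3, -2.8]
width: 60.9
gripper_force: 65.9
```

drive_tool(motion=[{"fingers":0,"linear":[0,0,0.003],"twist":0},{"fingers":0,"linear":[0,0,0.002],"twist":0},{"fingers":0,"linear":[0,0,0],"twist":0}])

```text
clock: 11.28
eef_pos: [555.5, 351.2, 41.8]
tool_rot: [-3.141, 0.001, 1.569]
force: [0.5, -0.1, -3.8]
width: 61.1
gripper_force: 65.9
```

drive_tool(motion=[{"fingers":0,"linear":[0,0,0.001],"twist":0},{"fingers":0,"linear":[0,0,0.001],"twist":0},{"fingers":0,"linear":[0,0,0],"twist":0}])

```text
clock: 11.53
eef_pos: [555.8, 352.8, 40.5]
tool_rot: [3.141, -0.0, 1.571]
force: [0.5, -0.4, -3.3]
width: 60.7
gripper_force: 65.9
```

drive_tool(motion=[{"fingers":1,"linear":[0,0,0],"twist":0},{"fingers":1,"linear":[0,0,0],"twist":0},{"fingers":1,"linear":[0,0,0],"twist":0},{"fingers":1,"linear":[0,0,0],"twist":0},{"fingers":1,"linear":[0,0,-0.01],"twist":0}])

```text
clock: 11.95
eef_pos: [554.3, 352.1, 48.7]
tool_rot: [-3.139, 0.002, 1.571]
force: [0.3, -0.1, -0.4]
width: 85.5
gripper_force: 0.0
```

drive_tool(motion=[{"fingers":1,"linear":[0,0,-0.03],"twist":0},{"fingers":1,"linear":[0,0,-0.04],"twist":0},{"fingers":1,"linear":[0,0,-0.04],"twist":0},{"fingers":1,"linear":[0,0,-0.02],"twist":0},{"fingers":1,"linear":[0,0,0],"twist":0}])

```text
clock: 12.37
eef_pos: [558.6, 355.2, 187.1]
tool_rot: [3.132, -0.007, 1.571]
force: [0.1, 0.5, 0.7]
width: 85.6
gripper_force: 0.0
```

Run:
```python
from h import *
im=snap("top")
crop(im,80,130,310,240,3,"pics/c2.png")
a=cv2.resize(im["color"][140:230,200:305],None,fx=6,fy=6,interpolation=cv2.INTER_CUBIC); cv2.imwrite("pics/c3.png",a)
```

```text
(no output)
```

View pics/c2.png

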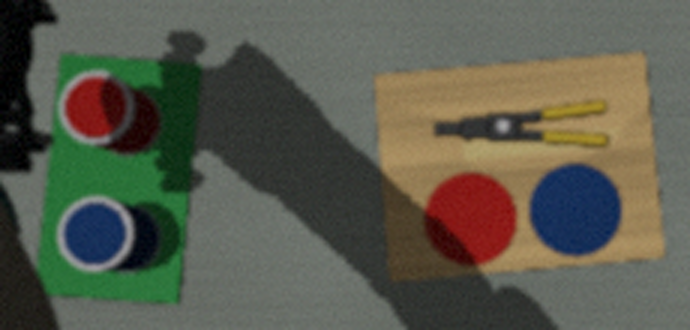

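View pics/c3.png

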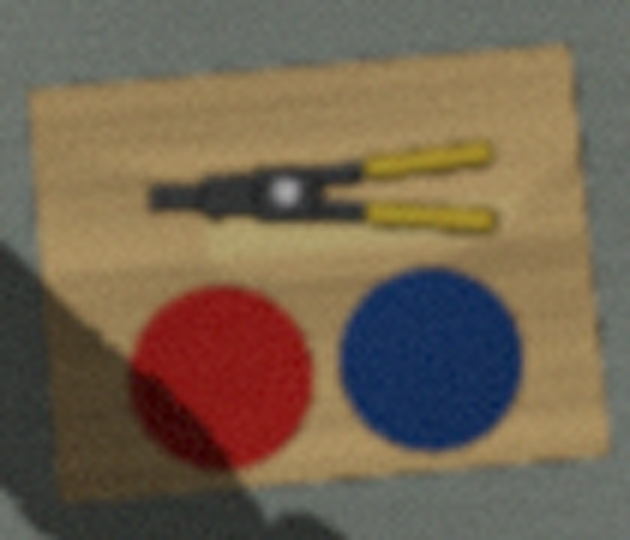

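Both tins stand upright on the mat, with lids at (112,166) for red and (112,208) for blue. In the 6x crop the red disc's centre is at (222,377.5), the blue disc's at (431.5,359.5) and the pliers' pivot at (287,192).

Run:
```python
from h import *
im=snap("top")
A=lambda x,y,z:px2w(im,200+(x-2.5)/6,140+(y-2.5)/6,z)[:2]
M=lambda x,y,z:px2w(im,80+(x-1)/3,130+(y-1)/3,z)[:2]
print("tins r,b",M(97,107,92),M(96,234,92))
print("discs r,b",A(222,377.5,11),A(431.5,359.5,11))
for z in(20,24):print("pivot",A(287,192,z))
tip,ha,hb=A(149,197,18),A(493,153,18),A(497,219,18);h=(ha+hb)/2
d=tip-h;print("pl",tip,h,np.linalg.norm(d),np.linalg.norm(ha-hb),np.degrees(np.arctan2(d[1],d[0])),"origin from tip",tip-62*d/np.linalg.norm(d), monitor.read_state()["eef_pos"])
```

```text
tins r,b [556.29572465 350.55331813] [449.93068837 347.21629459]
discs r,b [469.82644963  39.22947794] [478.44838348 -55.14405064]
pivot [552.99662002  10.44975531]
pivot [552.41991703  10.44457735]
pl [550.61584003  72.58298856] [556.63902137 -83.44711353] 156.1463143074545 30.13211062997753 92.21067344048579 origin from tip [553.00742542  10.62913219] [555.95760199 353.09908292 181.71799682]
```

drive_tool(motion=[{"fingers":0.5,"linear":[-0.038,0,0],"twist":0},{"fingers":0.5,"linear":[-0.038,0,0],"twist":0},{"fingers":0.5,"linear":[-0.038,0,0],"twist":0},{"fingers":0.5,"linear":[-0.038,0,0],"twist":0},{"fingers":0.5,"linear":[-0.038,0,0],"twist":0}])

```text
clock: 12.88
eef_pos: [554.0, 160.7, 178.5]
tool_rot: [-3.139, 0.001, 1.571]
force: [0.5, 0.3, -0.1]
width: 42.7
gripper_force: 0.0
```

drive_tool(motion=[{"fingers":0.5,"linear":[-0.038,0,0],"twist":0},{"fingers":0.5,"linear":[-0.038,0,0],"twist":0},{"fingers":0.5,"linear":[-0.038,0,0],"twist":0},{"fingers":0.5,"linear":[-0.038,-0.003,0],"twist":0},{"fingers":0.5,"linear":[0,0,0.02],"twist":-0.037}])

```text
clock: 13.3
eef_pos: [552.9, -0.2, 161.0]
tool_rot: [3.14, 0.007, 1.596]
force: [1.2, -2.0, -0.6]
width: 42.7
gripper_force: 0.0
```

drive_tool(motion=[{"fingers":0.5,"linear":[0,0,0.03],"twist":0},{"fingers":0.5,"linear":[0,0,0.03],"twist":0},{"fingers":0.5,"linear":[0,0,0.03],"twist":0},{"fingers":0.5,"linear":[0,0,0.02],"twist":0},{"fingers":0.5,"linear":[0,0,0],"twist":0}])

```text
clock: 13.72
eef_pos: [547.9, 10.4, 45.0]
tool_rot: [-3.131, 0.0, 1.608]
force: [-1.9, -0.6, -0.5]
width: 43.1
gripper_force: 0.0
```

drive_tool(motion=[{"fingers":0.5,"linear":[0,0,0],"twist":0},{"fingers":0.5,"linear":[0,0,0],"twist":0}])

```text
clock: 13.88
eef_pos: [552.7, 10.9, 50.4]
tool_rot: [3.141, -0.0, 1.608]
force: [0.1, -0.8, 1.4]
width: 42.8
gripper_force: 0.0
```

drive_tool(motion=[{"fingers":0.5,"linear":[0,0,0.015],"twist":0},{"fingers":0.5,"linear":[0,0,0.015],"twist":0},{"fingers":0.5,"linear":[0,0,0.007],"twist":0},{"fingers":0.5,"linear":[0,0,0.003],"twist":0},{"fingers":0.5,"linear":[0,0,0],"twist":0}])

```text
clock: 14.3
eef_pos: [552.7, 10.8, 10.3]
tool_rot: [3.141, 0.0, 1.608]
force: [-0.1, 0.3, 0.5]
width: 42.6
gripper_force: 0.0
```

drive_tool(motion=[{"fingers":0,"linear":[0,0,0],"twist":0},{"fingers":0,"linear":[0,0,0],"twist":0},{"fingers":0,"linear":[0,0,0],"twist":0},{"fingers":0,"linear":[0,0,0],"twist":0},{"fingers":0,"linear":[0,0,0],"twist":0}])

```text
clock: 14.72
eef_pos: [553.1, 10.8, 11.1]
tool_rot: [3.14, 0.0, 1.608]
force: [-0.8, -0.1, 6.0]
width: 22.4
gripper_force: 59.7
```

drive_tool(motion=[{"fingers":0,"linear":[0,0,0],"twist":0},{"fingers":0,"linear":[0,0,0],"twist":0}])

```text
clock: 14.88
eef_pos: [553.1, 10.9, 11.1]
tool_rot: [3.14, 0.0, 1.608]
force: [-0.2, -0.7, 6.3]
width: 22.2
gripper_force: 59.7
```

drive_tool(motion=[{"fingers":0,"linear":[0,0,-0.01],"twist":0},{"fingers":0,"linear":[0,0,-0.02],"twist":0},{"fingers":0,"linear":[0,0,-0.03],"twist":0},{"fingers":0,"linear":[0,0,-0.03],"twist":0},{"fingers":0,"linear":[0,0,0],"twist":0}])

```text
clock: 15.3
eef_pos: [556.1, 11.1, 105.6]
tool_rot: [3.132, -0.0, 1.608]
force: [0.7, -0.6, -0.7]
width: 22.5
gripper_force: 59.2
```

Run:
```python
from h import *
from scipy.optimize import minimize
im=snap("top"); im["color"]=cv2.imread("pics/top0.png")
x0,y0,x1,y1=335,135,420,235; S=4
c=cv2.resize(im["color"][y0:y1,x0:x1],None,fx=S,fy=S,interpolation=cv2.INTER_CUBIC)
hsv=cv2.cvtColor(c,cv2.COLOR_BGR2HSV)
org=cv2.inRange(hsv,(3,150,90),(22,255,255))>0
blk=cv2.inRange(hsv,(0,0,0),(180,255,62))>0
al=org|blk
k,l,st,_=cv2.connectedComponentsWithStats(al.astype(np.uint8)); al=l==1+np.argmax(st[1:,4])
def pj(P,z,p):
    a=p[2];R=np.array([[np.cos(a),-np.sin(a)],[np.sin(a),np.cos(a)]])
    Q=np.c_[np.array(P)@R.T+p[:2],np.full(len(P),z)]
    return np.array([(w2px(im,q)-[x0,y0]+.5)*S-.5 for q in Q])
def fill(*polys):
    m=np.zeros(al.shape,np.uint8)
    for q in polys: cv2.fillPoly(m,[np.round(q*16).astype(np.int32)],1,shift=4)
    return m>0
outer=[(-110,-60),(80,-60),(80,60),(-110,60)]
cut=[[(20,-14),(68,-14),(68,14),(20,14)],[(-100,-25),(-20,-25),(-20,25),(-100,25)],[(-20,-60),(20,-60),(20,60),(-20,60)]]
def masks(p):
    sil=fill(cv2.convexHull(np.r_[pj(outer,17,p),pj(outer,0,p)].astype(np.float32))[:,0])
    return sil, fill(*[pj(q,5,p) for q in cut])&fill(*[pj(q,17,p) for q in cut])
def cost(p,w=(1,1)):
    s,o=masks([p[0],p[1],p[2]/100]); return w[0]*(s^al).sum()+w[1]*(o^org).sum()
for w in((1,1),(1,0),(0,1)):
    r=minimize(cost,[529.5,-343.4,-40.],args=(w,),method="Nelder-Mead",options=dict(initial_simplex=[[529,-343,-40],[535,-343,-40],[529,-337,-40],[529,-343,-36]]))
    print(w,r.x[:2].round(1),np.degrees(r.x[2]/100).round(2),r.fun,al.sum(),org.sum())
```

```text
(1, 1) [ 531.  -344.5] -23.25 31550.0 20192 20192
(1, 0) [ 535.5 -345.9] -24.58 31010.0 20192 20192
(0, 1) [ 530.7 -344.4] -23.29 486.0 20192 20192
```

drive_tool(motion=[{"fingers":0,"linear":[0,0,0],"twist":0.06},{"fingers":0,"linear":[0,0,0],"twist":0.12},{"fingers":0,"linear":[0,0,0],"twist":0.12},{"fingers":0,"linear":[0,0,0],"twist":0.12},{"fingers":0,"linear":[0,0,0],"twist":0.12}])

```text
clock: 15.77
eef_pos: [551.5, 10.6, 99.2]
tool_rot: [-3.14, 0.001, 1.062]
force: [0.9, 1.1, -1.9]
width: 22.6
gripper_force: 59.1
```

drive_tool(motion=[{"fingers":0,"linear":[0,0,0],"twist":0.12},{"fingers":0,"linear":[0,0,0],"twist":0.12},{"fingers":0,"linear":[0,0,0],"twist":0.12},{"fingers":0,"linear":[0,0,0],"twist":0.12},{"fingers":0,"linear":[0,0,0],"twist":0.12}])

```text
clock: 16.18
eef_pos: [551.6, 10.8, 99.1]
tool_rot: [-3.141, 0.002, 0.462]
force: [-0.9, -0.8, -1.3]
width: 22.1
gripper_force: 59.1
```

drive_tool(motion=[{"fingers":0,"linear":[0,0,0],"twist":0.12},{"fingers":0,"linear":[0,0,0],"twist":0.12},{"fingers":0,"linear":[0,0,0],"twist":0.12},{"fingers":0,"linear":[0,0,0],"twist":0.12},{"fingers":0,"linear":[0,0,0],"twist":0.12}])

```text
clock: 16.6
eef_pos: [551.6, 10.8, 99.1]
tool_rot: [3.141, 0.002, -0.138]
force: [-0.1, 0.5, -0.8]
width: 22.6
gripper_force: 59.1
```

drive_tool(motion=[{"fingers":0,"linear":[0,0,0],"twist":0.12},{"fingers":0,"linear":[0,0,0],"twist":0.12},{"fingers":0,"linear":[0,0,0],"twist":0.035},{"fingers":0,"linear":[0,0,0],"twist":0}])

```text
clock: 16.93
eef_pos: [551.8, 10.9, 99.2]
tool_rot: [3.14, 0.001, -0.406]
force: [-0.5, -0.7, -2.1]
width: 22.3
gripper_force: 59.1
```

drive_tool(motion=[{"fingers":0,"linear":[0.006,0.0165,0],"twist":0},{"fingers":0,"linear":[0.012,0.0335,0],"twist":0},{"fingers":0,"linear":[0.012,0.0335,0],"twist":0},{"fingers":0,"linear":[0.012,0.0335,0],"twist":0},{"fingers":0,"linear":[0.012,0.0335,0],"twist":0}])

```text
clock: 17.35
eef_pos: [541.9, -150.2, 99.7]
tool_rot: [3.142, 0.001, -0.404]
force: [-0.0, -1.2, -2.0]
width: 22.3
gripper_force: 59.1
```

drive_tool(motion=[{"fingers":0,"linear":[0.012,0.0335,0],"twist":0},{"fingers":0,"linear":[0.012,0.0335,0],"twist":0},{"fingers":0,"linear":[0.012,0.0335,0],"twist":0},{"fingers":0,"linear":[0.012,0.0335,0],"twist":0},{"fingers":0,"linear":[0.012,0.0335,0],"twist":0}])

```text
clock: 17.77
eef_pos: [530.4, -328.0, 99.6]
tool_rot: [-3.141, 0.001, -0.405]
force: [1.1, 0.0, -2.1]
width: 22.5
gripper_force: 59.1
```

drive_tool(motion=[{"fingers":0,"linear":[0.007,0.0165,0.02],"twist":0},{"fingers":0,"linear":[0,0,0.02],"twist":0},{"fingers":0,"linear":[0,0,0.01],"twist":0},{"fingers":0,"linear":[0,0,0],"twist":0},{"fingers":0,"linear":[0,0,0],"twist":0}])

```text
clock: 18.18
eef_pos: [530.9, -342.6, 49.3]
tool_rot: [-3.14, 0.002, -0.405]
force: [0.3, -0.2, -1.6]
width: 22.2
gripper_force: 59.2
```

Run:
```python
from h import *
a=snap("top"); b=snap("scene")
A=cv2.resize(a["color"][140:230,338:428],(450,450),interpolation=cv2.INTER_CUBIC)
B=cv2.resize(b["color"][120:210,125:215],(350,350),interpolation=cv2.INTER_CUBIC)
B=cv2.copyMakeBorder(B,0,100,0,0,cv2.BORDER_CONSTANT)
cv2.imwrite("pics/c4.png",np.hstack([A,B]))
print(monitor.read_state()["eef_pos"],monitor.read_state()["qpos"])
```

```text
[ 532.08981551 -343.43940573   50.75451011] [ 0.36033825  0.85211561  0.2851457   1.70451079 -0.36515612  0.63655884
 -1.12668455]
```

View pics/c4.png

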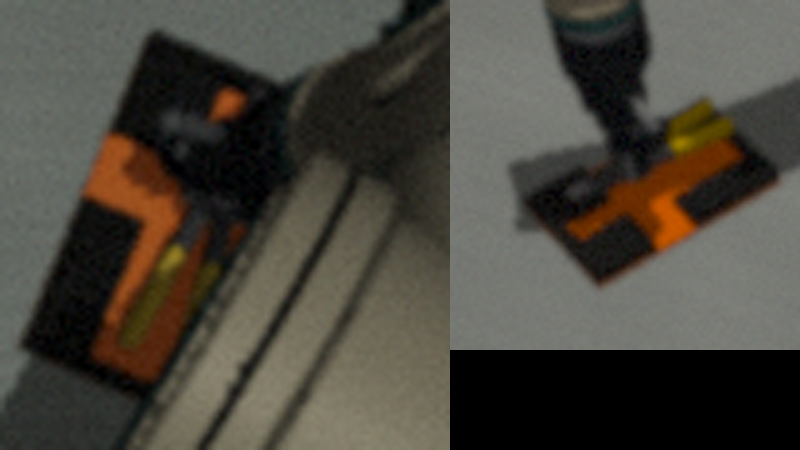

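The jaws point along the slot at the upper right and the handles sit over the pocket. I'll compare the expected handle and jaw ends with what I see at (363.6,209) in top and at (198,153), (191,146) and (157,170) in scene.

Run:
```python
from h import *
a=snap("top");b=snap("scene");s=monitor.read_state()
y=s["tool_rot"][2];c,sn=np.cos(y),np.sin(y);p=s["eef_pos"]
for lx,ly in((-94,16),(-94,-16),(62,0)):
    X=[p[0]+lx*c-ly*sn,p[1]+lx*sn+ly*c,p[2]-3.1+10]
    print(lx,ly,w2px(a,X).round(1),w2px(b,X).round(1))
t=np.array([530.6,-344.2]);d=t-p[:2];print(p,s["tool_rot"],"tool dx,dy",d[0]*c+d[1]*sn,d[0]*sn-d[1]*c)
```

```text
-94 16 [363.9 208.8] [197.3 150.3]
-94 -16 [375.3 213.7] [192.  145.3]
62 0 [391.5 156.8] [155.5 169.6]
[ 532.14938227 -343.88905169   51.09253384] [ 3.14155128e+00 -1.89115739e-03 -4.05495992e-01] tool dx,dy -1.3010767836638015 0.896924448061263
```

drive_tool(motion=[{"fingers":0,"linear":[-0.0012,0.0008,0.01],"twist":0},{"fingers":0,"linear":[0,0,0.01],"twist":0},{"fingers":0,"linear":[0,0,0.005],"twist":0},{"fingers":0,"linear":[0,0,0.004],"twist":0},{"fingers":0,"linear":[0,0,0.003],"twist":0}])

```text
clock: 18.8
eef_pos: [529.2, -344.3, 16.9]
tool_rot: [-3.141, 0.001, -0.407]
force: [-0.2, 0.4, -1.4]
width: 22.4
gripper_force: 59.2
```

drive_tool(motion=[{"fingers":0,"linear":[0,0,0.002],"twist":0},{"fingers":0,"linear":[0,0,0.002],"twist":0},{"fingers":0,"linear":[0,0,0],"twist":0},{"fingers":0,"linear":[0,0,0],"twist":0}])

```text
clock: 19.13
eef_pos: [529.8, -344.6, 14.0]
tool_rot: [3.142, -0.0, -0.407]
force: [-0.1, -0.4, -1.4]
width: 22.6
gripper_force: 59.2
```

drive_tool(motion=[{"fingers":0,"linear":[0,0,0.002],"twist":0},{"fingers":0,"linear":[0,0,0.002],"twist":0},{"fingers":0,"linear":[0,0,0],"twist":0}])

```text
clock: 19.38
eef_pos: [529.6, -344.4, 9.7]
tool_rot: [-3.141, 0.0, -0.407]
force: [-0.2, 0.0, -2.1]
width: 22.3
gripper_force: 59.2
```

drive_tool(motion=[{"fingers":0,"linear":[0,0,0.0015],"twist":0},{"fingers":0,"linear":[0,0,0],"twist":0},{"fingers":0,"linear":[0,0,0],"twist":0}])

```text
clock: 19.63
eef_pos: [529.7, -344.5, 8.4]
tool_rot: [-3.142, 0.0, -0.407]
force: [-0.0, -0.7, -2.0]
width: 22.3
gripper_force: 59.3
```

drive_tool(motion=[{"fingers":0.45,"linear":[0,0,0],"twist":0},{"fingers":0.45,"linear":[0,0,0],"twist":0},{"fingers":0.45,"linear":[0,0,0],"twist":0},{"fingers":0.45,"linear":[0,0,0],"twist":0},{"fingers":0.45,"linear":[0,0,-0.01],"twist":0}])

```text
clock: 20.05
eef_pos: [528.6, -343.7, 17.2]
tool_rot: [-3.141, 0.003, -0.407]
force: [-0.0, -0.4, -0.3]
width: 38.2
gripper_force: 0.0
```

drive_tool(motion=[{"fingers":0.45,"linear":[0,0,-0.02],"twist":0},{"fingers":0.45,"linear":[0,0,-0.03],"twist":0},{"fingers":0.45,"linear":[0,0,-0.04],"twist":0},{"fingers":1,"linear":[0,0,-0.04],"twist":-0.12},{"fingers":1,"linear":[0,0,-0.03],"twist":-0.12}])

```text
clock: 20.47
eef_pos: [530.2, -345.3, 182.5]
tool_rot: [3.139, -0.003, -0.162]
force: [0.7, -0.8, 0.5]
width: 61.5
gripper_force: 0.0
```

drive_tool(motion=[{"fingers":1,"linear":[0,0,0],"twist":-0.12},{"fingers":1,"linear":[0,0,0],"twist":-0.12},{"fingers":1,"linear":[0,0,0],"twist":-0.12},{"fingers":1,"linear":[0,0,0],"twist":-0.12},{"fingers":1,"linear":[0,0,0],"twist":-0.12}])

```text
clock: 20.88
eef_pos: [529.5, -344.7, 179.5]
tool_rot: [3.141, -0.0, 0.438]
force: [0.1, 0.6, 0.5]
width: 85.2
gripper_force: 0.0
```

drive_tool(motion=[{"fingers":1,"linear":[0,0,0],"twist":-0.12},{"fingers":1,"linear":[0,0,0],"twist":-0.12},{"fingers":1,"linear":[0,0,0],"twist":-0.12},{"fingers":1,"linear":[0,0,0],"twist":-0.12},{"fingers":1,"linear":[0,0,0],"twist":-0.12}])

```text
clock: 21.3
eef_pos: [529.4, -344.8, 179.3]
tool_rot: [3.141, 0.001, 1.038]
force: [0.3, 0.1, -0.4]
width: 85.2
gripper_force: 0.0
```

drive_tool(motion=[{"fingers":1,"linear":[0,0,0],"twist":-0.12},{"fingers":1,"linear":[0,0,0],"twist":-0.12},{"fingers":1,"linear":[0,0,0],"twist":-0.12},{"fingers":1,"linear":[0,0,0],"twist":-0.12},{"fingers":1,"linear":[0,0,0],"twist":-0.058}])

```text
clock: 21.72
eef_pos: [529.3, -345.0, 179.3]
tool_rot: [3.141, 0.001, 1.576]
force: [0.3, 0.1, 0.5]
width: 85.5
gripper_force: 0.0
```

drive_tool(motion=[{"fingers":1,"linear":[0.035,-0.003,0],"twist":0},{"fingers":1,"linear":[0.035,-0.003,0],"twist":0},{"fingers":1,"linear":[0.035,-0.003,0],"twist":0},{"fingers":1,"linear":[0.035,-0.003,0],"twist":0},{"fingers":1,"linear":[0.035,-0.003,0],"twist":0}])

```text
clock: 22.13
eef_pos: [514.2, -168.5, 179.3]
tool_rot: [3.141, 0.001, 1.57]
force: [0.2, 0.7, 0.5]
width: 85.4
gripper_force: 0.0
```

drive_tool(motion=[{"fingers":1,"linear":[0.035,-0.003,0],"twist":0},{"fingers":1,"linear":[0.035,-0.003,0],"twist":0},{"fingers":1,"linear":[0.035,-0.003,0],"twist":0},{"fingers":1,"linear":[0.035,-0.003,0],"twist":0},{"fingers":1,"linear":[0.035,-0.003,0],"twist":0}])

```text
clock: 22.55
eef_pos: [499.4, 6.6, 179.3]
tool_rot: [3.14, 0.001, 1.57]
force: [0.7, -0.1, 0.3]
width: 85.6
gripper_force: 0.0
```

Run:
```python
from h import *
a=snap("top"); b=snap("scene","pics/scene5.png")
A=cv2.resize(a["color"][140:230,338:418],(400,450),interpolation=cv2.INTER_CUBIC)
B=cv2.resize(b["color"][120:210,125:215],(400,400),interpolation=cv2.INTER_CUBIC)
B=cv2.copyMakeBorder(B,0,50,0,0,cv2.BORDER_CONSTANT)
cv2.imwrite("pics/c5.png",np.hstack([A,B]))
```

```text
(no output)
```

View pics/c5.png

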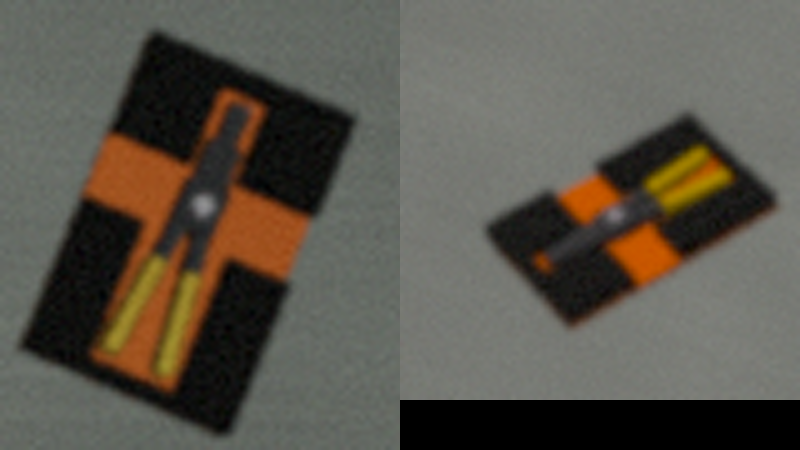

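The pliers are fully down in the tray, with their pivot centred and the orange floor visible all around. Next I fetch the blue tin.

drive_tool(motion=[{"fingers":1,"linear":[0.038,-0.0055,0],"twist":0},{"fingers":1,"linear":[0.038,-0.0055,0],"twist":0},{"fingers":1,"linear":[0.038,-0.0055,0],"twist":0},{"fingers":1,"linear":[0.038,-0.0055,0],"twist":0},{"fingers":1,"linear":[0.038,-0.0055,0],"twist":0}])

```text
clock: 23.07
eef_pos: [472.3, 196.1, 179.2]
tool_rot: [3.14, 0.001, 1.569]
force: [0.5, 0.2, 0.0]
width: 85.2
gripper_force: 0.0
```

drive_tool(motion=[{"fingers":1,"linear":[0.038,-0.0055,0],"twist":0},{"fingers":1,"linear":[0.038,-0.0055,0],"twist":0},{"fingers":1,"linear":[0.038,-0.0055,0],"twist":0},{"fingers":1,"linear":[0.038,-0.0055,0],"twist":0},{"fingers":1,"linear":[0,0,0],"twist":0}])

```text
clock: 23.48
eef_pos: [447.8, 357.2, 179.5]
tool_rot: [3.14, -0.008, 1.581]
force: [-0.2, 0.4, -0.3]
width: 85.7
gripper_force: 0.0
```

drive_tool(motion=[{"fingers":1,"linear":[0,0,0],"twist":0},{"fingers":1,"linear":[0,0,0],"twist":0}])

```text
clock: 23.65
eef_pos: [450.7, 346.1, 178.6]
tool_rot: [3.141, 0.002, 1.57]
force: [1.4, -0.4, -0.5]
width: 85.2
gripper_force: 0.0
```

drive_tool(motion=[{"fingers":1,"linear":[0.0015,-0.001,0.03],"twist":0},{"fingers":1,"linear":[0,0,0.035],"twist":0},{"fingers":1,"linear":[0,0,0.035],"twist":0},{"fingers":1,"linear":[0,0,0.03],"twist":0},{"fingers":1,"linear":[0,0,0.01],"twist":0}])

```text
clock: 24.07
eef_pos: [448.3, 344.3, 34.9]
tool_rot: [-3.137, 0.006, 1.567]
force: [-0.2, -0.1, 0.1]
width: 85.1
gripper_force: 0.0
```

drive_tool(motion=[{"fingers":1,"linear":[0,0,0],"twist":0},{"fingers":0,"linear":[0,0,0],"twist":0},{"fingers":0,"linear":[0,0,0],"twist":0},{"fingers":0,"linear":[0,0,0],"twist":0},{"fingers":0,"linear":[0,0,0],"twist":0}])

```text
clock: 24.48
eef_pos: [450.7, 349.6, 40.7]
tool_rot: [3.138, -0.002, 1.57]
force: [0.0, -0.5, 7.5]
width: 61.0
gripper_force: 65.5
```

drive_tool(motion=[{"fingers":0,"linear":[0,0,0],"twist":0},{"fingers":0,"linear":[0,0,0],"twist":0},{"fingers":0,"linear":[0,0,0],"twist":0}])

```text
clock: 24.73
eef_pos: [450.7, 349.6, 40.7]
tool_rot: [3.138, -0.002, 1.57]
force: [0.9, -1.2, 8.6]
width: 61.0
gripper_force: 65.5
```

drive_tool(motion=[{"fingers":0,"linear":[0,0,-0.012],"twist":0},{"fingers":0,"linear":[0,0,-0.02],"twist":0},{"fingers":0,"linear":[0,0,-0.015],"twist":0},{"fingers":0,"linear":[-0.012,0.001,0],"twist":0},{"fingers":0,"linear":[-0.025,0.002,0],"twist":0}])

```text
clock: 25.15
eef_pos: [452.4, 315.7, 87.1]
tool_rot: [3.138, -0.006, 1.576]
force: [2.3, -0.2, -2.4]
width: 60.8
gripper_force: 65.6
```

drive_tool(motion=[{"fingers":0,"linear":[-0.035,0.0025,0],"twist":0},{"fingers":0,"linear":[-0.035,0.0025,0],"twist":0},{"fingers":0,"linear":[-0.035,0.0025,0],"twist":0},{"fingers":0,"linear":[-0.035,0.0025,0],"twist":0},{"fingers":0,"linear":[-0.035,0.0025,0],"twist":0}])

```text
clock: 25.57
eef_pos: [463.9, 134.2, 85.4]
tool_rot: [-3.141, 0.001, 1.571]
force: [0.9, -0.6, -1.9]
width: 60.7
gripper_force: 65.6
```

drive_tool(motion=[{"fingers":0,"linear":[-0.035,0.0025,0],"twist":0},{"fingers":0,"linear":[-0.035,0.0025,0],"twist":0},{"fingers":0,"linear":[-0.035,0.0025,0],"twist":0},{"fingers":0,"linear":[-0.035,0.0025,0],"twist":0},{"fingers":0,"linear":[-0.03,0.0025,0],"twist":0}])

```text
clock: 25.98
eef_pos: [475.9, -36.7, 85.4]
tool_rot: [-3.141, 0.001, 1.569]
force: [0.5, -0.1, -3.0]
width: 60.8
gripper_force: 65.6
```

drive_tool(motion=[{"fingers":0,"linear":[-0.014,0,0],"twist":0},{"fingers":0,"linear":[-0.007,0,0],"twist":0},{"fingers":0,"linear":[0,0,0.01],"twist":0},{"fingers":0,"linear":[0,0,0.015],"twist":0},{"fingers":0,"linear":[0,0,0.006],"twist":0}])

```text
clock: 26.4
eef_pos: [476.2, -52.5, 52.9]
tool_rot: [-3.14, -0.001, 1.573]
force: [-0.4, 0.0, -2.1]
width: 60.9
gripper_force: 65.7
```

drive_tool(motion=[{"fingers":0,"linear":[0,0,0],"twist":0},{"fingers":0,"linear":[0,0,0],"twist":0},{"fingers":0,"linear":[0,0,0],"twist":0}])

```text
clock: 26.65
eef_pos: [477.3, -53.0, 54.6]
tool_rot: [3.141, -0.0, 1.573]
force: [0.6, -0.3, -2.1]
width: 60.9
gripper_force: 65.7
```

drive_tool(motion=[{"fingers":0,"linear":[0,0.001,0.003],"twist":0},{"fingers":0,"linear":[0,0,0.0025],"twist":0},{"fingers":0,"linear":[0,0,0],"twist":0},{"fingers":0,"linear":[0,0,0],"twist":0}])

```text
clock: 26.98
eef_pos: [478.1, -54.0, 48.9]
tool_rot: [-3.142, 0.0, 1.571]
force: [-0.3, 0.0, -2.3]
width: 60.8
gripper_force: 65.7
```

drive_tool(motion=[{"fingers":0,"linear":[0,0,0.001],"twist":0},{"fingers":0,"linear":[0,0,0],"twist":0},{"fingers":0,"linear":[0,0,0],"twist":0}])

```text
clock: 27.23
eef_pos: [478.2, -54.1, 48.0]
tool_rot: [3.141, 0.0, 1.571]
force: [-0.6, 0.0, -2.8]
width: 60.9
gripper_force: 65.7
```

drive_tool(motion=[{"fingers":0,"linear":[0.0008,0,0.0003],"twist":0},{"fingers":0,"linear":[0,0,0],"twist":0},{"fingers":0,"linear":[0,0,0],"twist":0}])

```text
clock: 27.48
eef_pos: [478.3, -53.4, 47.8]
tool_rot: [3.141, 0.0, 1.571]
force: [-0.8, -0.5, -0.1]
width: 60.6
gripper_force: 65.9
```

drive_tool(motion=[{"fingers":1,"linear":[0,0,0],"twist":0},{"fingers":1,"linear":[0,0,0],"twist":0},{"fingers":1,"linear":[0,0,0],"twist":0},{"fingers":1,"linear":[0,0,0],"twist":0},{"fingers":1,"linear":[0,0,-0.01],"twist":0}])

```text
clock: 27.9
eef_pos: [477.2, -53.0, 56.8]
tool_rot: [-3.139, -0.0, 1.571]
force: [0.8, -0.3, 0.1]
width: 85.7
gripper_force: 0.0
```

drive_tool(motion=[{"fingers":1,"linear":[0,0,-0.03],"twist":0},{"fingers":1,"linear":[0,0,-0.04],"twist":0},{"fingers":1,"linear":[0,0,-0.04],"twist":0},{"fingers":1,"linear":[0.02,0.003,-0.01],"twist":0},{"fingers":1,"linear":[0.038,0.0075,0],"twist":0}])

```text
clock: 28.32
eef_pos: [490.4, 0.3, 181.7]
tool_rot: [3.135, 0.003, 1.562]
force: [1.0, 0.5, -0.1]
width: 85.1
gripper_force: 0.0
```

drive_tool(motion=[{"fingers":1,"linear":[0.038,0.0075,0],"twist":0},{"fingers":1,"linear":[0.038,0.0075,0],"twist":0},{"fingers":1,"linear":[0.038,0.0075,0],"twist":0},{"fingers":1,"linear":[0.038,0.0075,0],"twist":0},{"fingers":1,"linear":[0.038,0.0075,0],"twist":0}])

```text
clock: 28.73
eef_pos: [526.1, 196.6, 178.6]
tool_rot: [3.141, -0.0, 1.571]
force: [1.2, -0.2, 0.4]
width: 85.5
gripper_force: 0.0
```

drive_tool(motion=[{"fingers":1,"linear":[0.038,0.0075,0],"twist":0},{"fingers":1,"linear":[0.038,0.0075,0],"twist":0},{"fingers":1,"linear":[0.038,0.0075,0],"twist":0},{"fingers":1,"linear":[0.038,0.0075,0],"twist":0},{"fingers":1,"linear":[0.005,0,0],"twist":0}])

```text
clock: 29.15
eef_pos: [554.8, 361.5, 178.7]
tool_rot: [3.141, -0.008, 1.578]
force: [-1.3, 1.6, 0.6]
width: 85.5
gripper_force: 0.0
```

drive_tool(motion=[{"fingers":1,"linear":[0,0,0],"twist":0},{"fingers":1,"linear":[0,0,0],"twist":0},{"fingers":1,"linear":[0,0,0],"twist":0}])

```text
clock: 29.4
eef_pos: [556.4, 349.2, 177.8]
tool_rot: [-3.141, 0.002, 1.569]
force: [-0.2, -0.1, 0.8]
width: 85.2
gripper_force: 0.0
```

Run:
```python
from h import *
a=snap("top"); crop(a,200,140,305,230,6,"pics/c6.png")
```

```text
(no output)
```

View pics/c6.png

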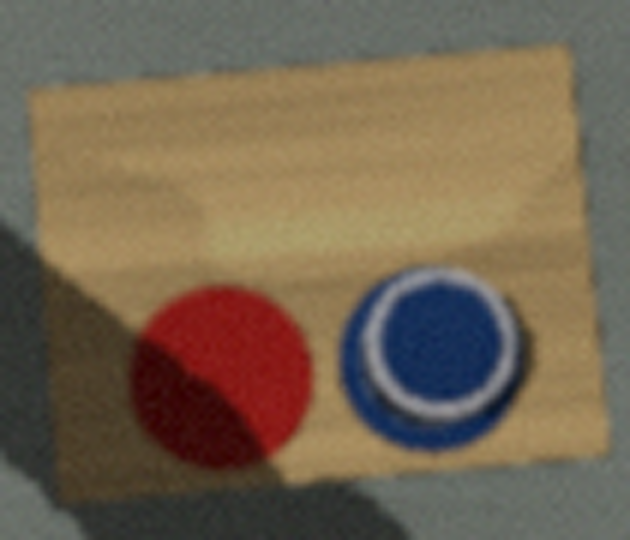

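The blue tin stands on the blue disc, with its rim centre at (441,345) in the crop. I'll check the number while fetching the red tin.

Run:
```python
from h import *
im=snap("top")
A=lambda x,y,z:px2w(im,200+(x-2.5)/6,140+(y-2.5)/6,z)[:2]
print(A(441,345,99),"disc",A(431.5,359.5,11))
```

```text
[477.91678361 -53.92674057] disc [478.44838348 -55.14405064]
```

drive_tool(motion=[{"fingers":1,"linear":[0.0025,-0.0005,0.03],"twist":0},{"fingers":1,"linear":[0,0,0.035],"twist":0},{"fingers":1,"linear":[0,0,0.035],"twist":0},{"fingers":1,"linear":[0,0,0.028],"twist":0},{"fingers":1,"linear":[0,0,0.01],"twist":0}])

```text
clock: 29.92
eef_pos: [553.7, 350.7, 35.6]
tool_rot: [-3.136, 0.005, 1.569]
force: [0.2, -0.2, -0.2]
width: 85.4
gripper_force: 0.0
```

drive_tool(motion=[{"fingers":1,"linear":[0,0,0],"twist":0},{"fingers":1,"linear":[0,0,0],"twist":0},{"fingers":1,"linear":[0,0,0],"twist":0}])

```text
clock: 30.17
eef_pos: [557.2, 354.9, 41.8]
tool_rot: [3.139, -0.002, 1.57]
force: [-0.3, 0.5, 0.0]
width: 85.1
gripper_force: 0.0
```

drive_tool(motion=[{"fingers":0,"linear":[0,0,0],"twist":0},{"fingers":0,"linear":[0,0,0],"twist":0},{"fingers":0,"linear":[0,0,0],"twist":0},{"fingers":0,"linear":[0,0,0],"twist":0},{"fingers":0,"linear":[0,0,0],"twist":0}])

```text
clock: 30.58
eef_pos: [556.6, 355.0, 41.8]
tool_rot: [3.139, -0.002, 1.571]
force: [-0.6, -0.5, 6.2]
width: 61.0
gripper_force: 65.3
```

drive_tool(motion=[{"fingers":0,"linear":[0,0,0],"twist":0},{"fingers":0,"linear":[0,0,0],"twist":0}])

```text
clock: 30.75
eef_pos: [556.6, 355.0, 41.8]
tool_rot: [3.139, -0.002, 1.571]
force: [-0.1, -0.2, 6.3]
width: 60.8
gripper_force: 65.3
```

drive_tool(motion=[{"fingers":0,"linear":[0,0,-0.012],"twist":0},{"fingers":0,"linear":[0,0,-0.02],"twist":0},{"fingers":0,"linear":[0,0,-0.015],"twist":0},{"fingers":0,"linear":[-0.012,-0.003,0],"twist":0},{"fingers":0,"linear":[-0.025,-0.007,0],"twist":0}])

```text
clock: 31.17
eef_pos: [546.6, 322.2, 89.1]
tool_rot: [3.137, -0.007, 1.575]
force: [0.5, -0.6, -3.2]
width: 60.8
gripper_force: 65.8
```

drive_tool(motion=[{"fingers":0,"linear":[-0.035,-0.0097,0],"twist":0},{"fingers":0,"linear":[-0.035,-0.0097,0],"twist":0},{"fingers":0,"linear":[-0.035,-0.0097,0],"twist":0},{"fingers":0,"linear":[-0.035,-0.0097,0],"twist":0},{"fingers":0,"linear":[-0.035,-0.0097,0],"twist":0}])

```text
clock: 31.58
eef_pos: [496.7, 140.8, 87.5]
tool_rot: [3.141, 0.0, 1.571]
force: [0.8, -0.6, -3.6]
width: 60.7
gripper_force: 65.9
```

drive_tool(motion=[{"fingers":0,"linear":[-0.035,-0.0097,0],"twist":0},{"fingers":0,"linear":[-0.035,-0.0097,0],"twist":0},{"fingers":0,"linear":[-0.02,-0.006,0],"twist":0},{"fingers":0,"linear":[-0.011,-0.003,0],"twist":0},{"fingers":0,"linear":[0,0,0],"twist":0}])

```text
clock: 32.0
eef_pos: [468.1, 38.2, 87.2]
tool_rot: [-3.141, 0.002, 1.566]
force: [-0.1, 1.0, -2.8]
width: 61.2
gripper_force: 65.9
```

drive_tool(motion=[{"fingers":0,"linear":[0,0,0.01],"twist":0},{"fingers":0,"linear":[0,0,0.012],"twist":0},{"fingers":0,"linear":[0,0,0.008],"twist":0},{"fingers":0,"linear":[0,0,0],"twist":0},{"fingers":0,"linear":[0,0,0],"twist":0}])

```text
clock: 32.42
eef_pos: [468.9, 42.6, 56.5]
tool_rot: [-3.141, -0.001, 1.573]
force: [-0.0, -0.6, -2.5]
width: 61.0
gripper_force: 65.9
```

drive_tool(motion=[{"fingers":0,"linear":[0,0,0],"twist":0}])

```text
clock: 32.5
eef_pos: [469.2, 42.2, 56.9]
tool_rot: [3.141, -0.0, 1.572]
force: [0.2, -0.4, -2.8]
width: 60.7
gripper_force: 65.9
```

drive_tool(motion=[{"fingers":0,"linear":[0,0.0005,0.003],"twist":0},{"fingers":0,"linear":[0,0,0.003],"twist":0},{"fingers":0,"linear":[0,0,0.001],"twist":0},{"fingers":0,"linear":[0,0,0],"twist":0},{"fingers":0,"linear":[0,0,0],"twist":0}])

```text
clock: 32.92
eef_pos: [469.2, 41.2, 49.6]
tool_rot: [-3.142, 0.0, 1.571]
force: [-0.0, -0.6, -2.2]
width: 60.8
gripper_force: 65.9
```

drive_tool(motion=[{"fingers":0,"linear":[0,0,0.0005],"twist":0},{"fingers":0,"linear":[0,0,0],"twist":0}])

```text
clock: 33.08
eef_pos: [469.3, 41.2, 49.1]
tool_rot: [3.141, -0.0, 1.571]
force: [0.7, 0.1, -2.2]
width: 61.0
gripper_force: 65.9
```

drive_tool(motion=[{"fingers":1,"linear":[0,0.0005,0.0005],"twist":0},{"fingers":1,"linear":[0,0,0],"twist":0},{"fingers":1,"linear":[0,0,0],"twist":0},{"fingers":1,"linear":[0,0,0],"twist":0},{"fingers":1,"linear":[0,0,-0.01],"twist":0}])

```text
clock: 33.5
eef_pos: [468.9, 41.2, 57.8]
tool_rot: [-3.139, 0.0, 1.571]
force: [1.1, 0.2, 0.1]
width: 85.2
gripper_force: 0.0
```

drive_tool(motion=[{"fingers":1,"linear":[0,0,-0.03],"twist":0},{"fingers":1,"linear":[0,0,-0.04],"twist":0},{"fingers":1,"linear":[0,0,-0.04],"twist":0},{"fingers":1,"linear":[0.02,0,-0.01],"twist":0},{"fingers":1,"linear":[0.04,0,0],"twist":0}])

```text
clock: 33.92
eef_pos: [472.4, 97.0, 181.9]
tool_rot: [3.135, 0.002, 1.561]
force: [1.1, 0.8, -0.6]
width: 85.5
gripper_force: 0.0
```

drive_tool(motion=[{"fingers":1,"linear":[0.04,0,0],"twist":0},{"fingers":1,"linear":[0.04,0,0],"twist":0},{"fingers":1,"linear":[0.04,0,0],"twist":0},{"fingers":1,"linear":[0.04,0,0],"twist":0},{"fingers":1,"linear":[0.04,0,0],"twist":0}])

```text
clock: 34.33
eef_pos: [469.4, 303.0, 178.8]
tool_rot: [3.141, 0.0, 1.571]
force: [1.5, -0.0, -0.7]
width: 85.4
gripper_force: 0.0
```

drive_tool(motion=[{"fingers":1,"linear":[0.02,0,0],"twist":0},{"fingers":1,"linear":[0,0,0],"twist":0},{"fingers":1,"linear":[0,0,0],"twist":0}])

```text
clock: 34.58
eef_pos: [469.0, 322.5, 178.4]
tool_rot: [-3.141, 0.0, 1.574]
force: [0.8, -0.9, -0.3]
width: 85.3
gripper_force: 0.0
```

Run:
```python
from h import *
a=snap("top"); crop(a,200,140,305,230,6,"pics/c7.png"); b=snap("scene","pics/scene7.png")
```

```text
(no output)
```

View pics/c7.png

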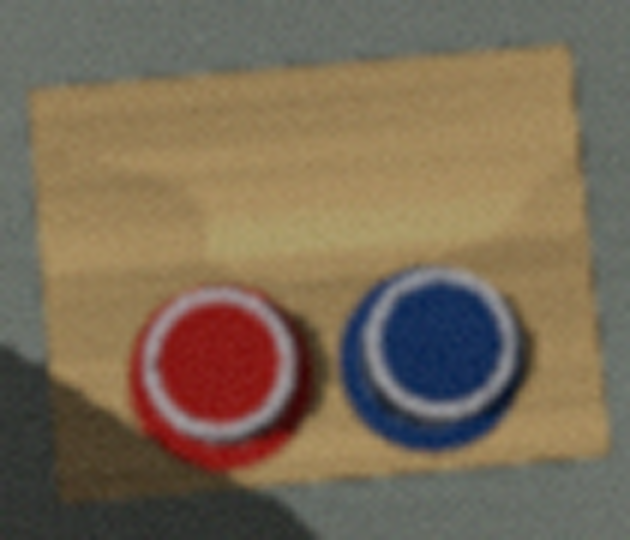

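View pics/scene7.png

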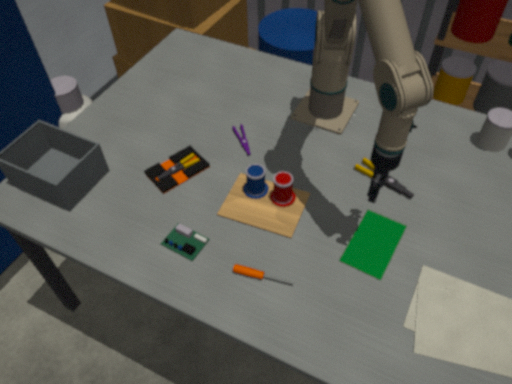

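In the crop the red rim centre is at (220,363.5) and the blue at (441,345). Both tins are upright on their own discs, and everything else is undisturbed. If red checks out within 3 mm, I hand in.

Run:
```python
from h import *
from cell import ctrl
im=snap("top")
A=lambda x,y,z:px2w(im,200+(x-2.5)/6,140+(y-2.5)/6,z)[:2]
d=A(220,363.5,99)-A(222,377.5,11); print(d)
if np.linalg.norm(d)<3: print(ctrl.finish_job())
```

```text
[-0.08834652 -1.55170128]
the job is handed in; nothing more can be done
None
```

The job is handed in: the pliers are seated in the tray, both tins stand upright within about 2 mm of their own discs' centres by camera, and everything is released, at about 35 s on the robot clock.

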